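# Set the feeding stand to the fourth notch and put in the cup

## Robot

A 6-joint arm with a two-finger parallel gripper is mounted at the origin on the work surface. World frame = base frame: x ahead of the robot, y to its left, z up, the work surface at z = 0. Lengths are in m, angles in rad, forces in N, time in s.
With the tool pointing down it reaches from about 0.35 to 0.775 m from the base axis. Payload 7.3 kg.
Tool frame: the origin (TCP) lies at the very end of the fingers, on their centre line; the grasp point (between the pads) lies 19 mm behind it; z points along the fingers, y is the line along which they close (so a half turn about z gives the same grasp; the last joint's range is limited). The gripper opens to 92 mm and grips with 3 to 60 N. Pads are 19 mm wide; open, the fingers measure 130 mm over their backs; the gripper's body (75 mm by 190 mm) begins 47 mm behind the grasp point.
Start: joints at [-0.146, 0.342, 1.524, -0, 1.275, -0.146], TCP at [0.525, 0, 0.227] pointing down, gripper open.
Joint ranges: [-2.53, 2.53], [-0.77, 2.02], [0.04, 2.7], [-1, 4.14], [0.28, 2.66], [-3.11, 3.11]. Speed limits (rad/s): [2.57, 2.57, 3.14, 3.14, 3.14, 3.14].

## Interface

Orientations are given as [roll, pitch, yaw] about the fixed x, y, z axes, in that order (R = Rz(yaw) Ry(pitch) Rx(roll)).
In Python, from cell import robot gives the robot as it stands. The module is installed in compiled form; this text tells all that it offers.
- The arm moves only by the tool arm_command, never from a script. Its argument "moves" is a list of rows, each a list of 3 entries, a list of its own where there are three numbers: the shift along the tool's x, y, z in m, then the turn, a rotation vector about the tool's x, y, z in rad, then the finger opening in m, from 0 to 0.0918. In form: [[[dx, dy, dz], [ax, ay, az], claw], ...]. A call has exactly 5 rows; each row is the pose to reach, as a shift and turn from the pose commanded when the call began, along the tool's axes at that moment; what a row does not reach only later rows make up. A row lasts 1/10 s, in which the tool goes at most 50 mm and 8.59 degrees, less where a joint would pass 70% of its speed; a pose out of reach is approached as far as the arm can. A call with a gripper value outside its range is refused whole. The fingers move at their own pace and stop on an object; "squeeze" is the grip in N (left out, the last holds). Time passes only in rows, so rows that repeat a pose let the fingers close, or fill a call up. It gives the time, the measured TCP pose, the force, the opening and the grip force at its end, in the units of the state.
- robot.observe(): the state, without advancing time (a new reading comes with each control period).
- robot.read_camera(name): name is "scene" or "side" or "wrist"; returns the picture (400x640x3 uint8, red, green, blue); there is no depth.
- robot.camera_model(name): a dict with "fx", "fy", "cx", "cy" (pixels), "R" (3x3) and "t" (3): a world point X has camera coordinates R X + t. Camera axes: x right, y down, z forward; pixel columns grow to the right and rows downward; lengths in m; the calibration is good to about 2 mm. A picture is of the moment at which its call begins: read the wrist's pose just before it. camera_model takes no time and is no camera call; for the wrist camera it gives the pose at the moment of the call.
- robot.hand_in(): hands the job in; it is judged then, once.
The state is a dict: "time": time; "qpos": joint angles; "qvel": joint speeds; "joint_efforts": joint torques, N m; "tool_pos": TCP position; "tool_rot": TCP orientation; "contact_force": force on the tool from outside, world axes, zero at the start; "torque": the same for the moment, N m; "opening": finger opening in m; "grip_force": force on a finger pad.
Only numpy, scipy, OpenCV 4.12 (cv2) and the standard library are available. Lean on these libraries where they do the work, as an engineer would, in place of code of your own. Each camera call takes 0.05 s, during which the arm holds its last target. There are 200 camera calls.

## Task

Set the feeding stand up for a taller dog: pull its column up until the ratchet has clicked exactly four times, let it rest on that fourth notch, and then stand the metal cup upright in the stand's round holder. Work gently: do not push down hard on the column or jam the cup into its holder, and leave the other things on the table where they are.

Things in the scene. Friction and masses are not known exactly. Their poses are not given: they have to be found in the camera images.
- stand: The feeding stand's fixed part: a black foot 150 x 130 mm, 22 mm high, carrying an upright grey sleeve (64 x 44 mm, top 160 mm above the table). It does not move. Origin: on the table, under the column's axis; z up. The holder reaches out from the column along the stand's +y.
- column: The sliding part: square aluminium column (20 mm) coming out of the sleeve, black grip block on top, arm with round holder; 0.35 to 0.5 kg. Slides only straight up (0 to 115 mm, about 1 N friction, damped); starts right down. Axes as the stand's; its origin is at the stand's origin when right down, so its height is how far it is raised. Six round teeth, 12 mm apart, run along its lower part.
- mouth (a point): Centre of the sleeve's top opening, 160 mm above the table. Inside the sleeve hides the spring pawl; its height differs each time and cannot be seen: the first click comes after 15 to 60 mm of travel, the next every 12 mm. Let go, the column sinks until the last tooth that clicked past rests on the pawl. It cannot go down past a click and there is no release: a fifth click cannot be undone.
- grip (a point): Centre of the black grip block on the column: 22 x 22 mm, 42 mm high, faces square to the stand's x and y; pinch it from above across x (the holder is on the +y side). A slow pull takes 4 to 6 N; at each tooth it rises by 6 to 10 N over 4 mm of travel, falls off again, and 4 mm further on the pawl snaps in under the tooth: that is the click. The next rise begins 4 mm after it.
- socket (a point): Centre of the inner floor of the round grey holder: inside 70 mm across, wall 15 mm high above this floor and 4 mm thick, 95 mm from the column's axis along the stand's +y. Moves with the column.
- cup: The metal cup as a whole: plain, straight-sided, open-topped, no handle, no lid; outside 60 mm across, 70 mm high, wall 3 mm, 0.12 to 0.2 kg. Origin: centre of its underside; z up.
- cup_mid (a point): Centre of the cup, 35 mm above its underside. It fits the holder with 5 mm to spare all round; seated, this point is 35 mm above the holder's floor.
- tub: Bystander: small yellow tub with white lid, 50 mm across, 60 mm high, standing where the cup might have been. Leave alone. Origin under its centre.
- treats: Bystander: large clear treat jar with white lid, 104 mm across, 110 mm high. Leave alone. Origin under its centre.
- can_a: Bystander: food can 74 mm across, 105 mm high. Leave alone. Origin under its centre.
- can_b: Bystander: food can 74 mm across, 105 mm high. Leave alone. Origin under its centre.
- bowl: Bystander: shallow steel bowl 140 mm across, 50 mm high. Leave alone. Origin under its centre.
- pencil: Bystander: orange pencil 170 mm long lying on the table. Leave alone. Origin under its middle.
- brush: Bystander: brush lying on the table. Leave alone. Origin under its middle.

How it is judged:
On the way, in this order (a step that is already met when the one before it is completed fails the run):
1. the column, let go, rests with its fourth tooth on the pawl (contact force between column_c3 and anything else above 0.8 N and contact force between the fingers and column below 0.2 N), for 0.2 s.
2. the cup stands in the holder (horizontal distance between cup_mid and socket below 0.008 m and z of cup_mid in the frame of socket between 0.03 and 0.04 m and angle between cup_mid's own z axis and vertical below 0.12 rad), for 0.2 s.
At the end, for the whole second after the job is handed in: The column is let go and its fourth tooth rests on the pawl (not the third or the fifth); the cup stands upright (within 0.12 rad) on the holder's floor, within 8 mm of its centre, let go and at rest (all of step 1 and all of step 2 and linear speed of cup below 0.02 m/s and contact force between the fingers and cup below 0.2 N); the robot touches nothing.
It fails at once if the column was pressed or dropped so hard that the pawl took more than 40 N (contact force between any of column_c0, column_c1, column_c2, column_c3, column_c4, column_c5 and anything else above 40 N).
It fails at once if the cup was pressed into or knocked against the holder with more than 30 N (contact force between cup and column above 30 N).
It fails at once if another thing was moved more than 30 mm (distance of any of tub, treats, can_a, can_b, bowl, pencil, brush from where it was at the start of the episode above 0.03 m).
It also fails if it takes over 72 s, if anything falls off the work surface, if the arm or the gripper's body presses on something with over 40 N, if the wrist force passes 120 N, or if a joint passes its speed limit or range.

## Working session

There is one attempt and no reset: what is moved stays moved. The work goes in short steps, Python scripts to look and compute and a tool call to move; the robot and the scene stay as the last step left them, time stands still between calls to the robot, and variables do not carry over. Pictures are saved under pics/ and viewed, at most 10 in all, crops included, and the job is handed in when it is done.

Besides the shell and the picture viewer there is one more tool, called after "Emit:" as a command line: name --argument value ..., lists and objects as JSON in quotes. arm_command: Moves the arm, as the interface text tells. Its arguments: {"type":"object","properties":{"moves":{"type":"array"},"squeeze":{"type":"number"}},"required":["moves"]}

```bash
mkdir -p pics
python3 - <<'E'
from cell import robot
import cv2,numpy as np
for n in("scene","side"):
    cv2.imwrite(f"pics/{n}0.png",robot.read_camera(n)[:,:,::-1])
    m=robot.camera_model(n);print(n,m["fx"],m["cx"],m["cy"],np.round(-m["R"].T@m["t"],3),np.round(m["R"],2).tolist())
print(robot.observe())
E
```

```text
scene 452.0452525782027 314.00395181470884 203.1659999142069 [1.523 0.177 1.334] [[-0.14, 0.99, -0.02], [0.79, 0.1, -0.61], [-0.6, -0.1, -0.79]]
side 484.94418663597565 314.82430865914637 197.3885562423321 [-0.104  0.862  0.823] [[-0.77, -0.64, 0.0], [-0.33, 0.4, -0.86], [0.54, -0.66, -0.52]]
{'time': 0.1, 'qpos': array([-1.46022542e-01,  3.42646039e-01,  1.52489214e+00, -5.16041953e-05,
        1.27537134e+00, -1.46012649e-01]), 'qvel': array([ 0.00037143, -0.00411103, -0.00134458,  0.00171449, -0.00101768,
       -0.00145465]), 'joint_efforts': array([ 1.49919495e-03, -4.32001984e+01, -2.44694173e+01,  7.19219679e-02,
        5.25739230e-02, -9.79429342e-05]), 'tool_pos': array([5.24657010e-01, 4.49953028e-05, 2.26128329e-01]), 'tool_rot': array([-3.14028261e+00, -1.42773845e-04,  1.57080140e+00]), 'contact_force': array([ 0.28223977,  0.24284689, -0.3755713 ]), 'torque': array([ 0.01034649, -0.0290428 ,  0.02967381]), 'grip_force': 0.0, 'opening': 0.09155407725823544}
```

View pics/scene0.png

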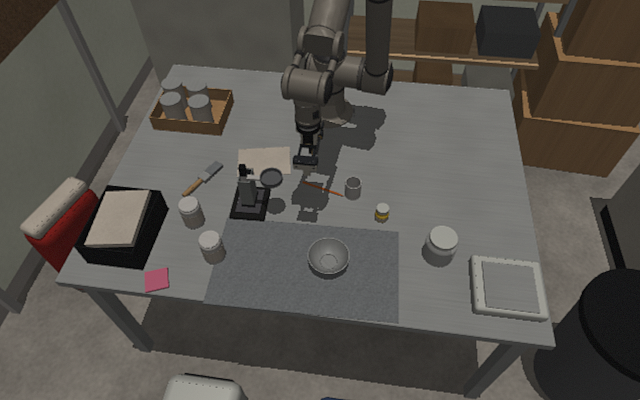

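View pics/side0.png

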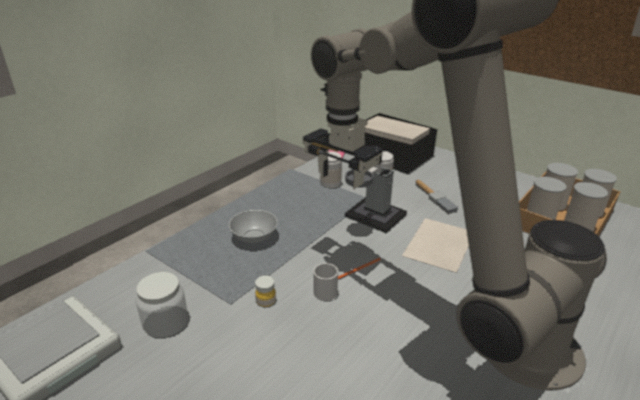

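The scene view shows the stand at about (250,198), with the grip at (244,170), the holder at (271,177), the cup at (353,187), the tub at (382,212) and the pencil at (323,188). In the side view, the cup is at (326,282). Next I'll enlarge the stand and cup and compute positions.

```bash
cat > h.py <<'E'
import numpy as np
from cell import robot
def ray(m,u,v):
    R=np.array(m["R"]);c=-R.T@np.array(m["t"])
    return c,R.T@np.array([(u-m["cx"])/m["fx"],(v-m["cy"])/m["fy"],1])
def onz(m,u,v,z):
    c,d=ray(m,u,v);return c+d*(z-c[2])/d[2]
def proj(m,P):
    p=(np.array(m["R"])@np.atleast_2d(P).T).T+np.array(m["t"])
    return np.c_[m["fx"]*p[:,0]/p[:,2]+m["cx"],m["fy"]*p[:,1]/p[:,2]+m["cy"]]
E
python3 - <<'E'
from h import *
import cv2
a=cv2.imread("pics/scene0.png")[150:230,225:395];b=cv2.imread("pics/side0.png")[130:310,300:430]
a=cv2.resize(a,None,fx=4.4,fy=4.4,interpolation=cv2.INTER_CUBIC);cv2.imwrite("pics/c1.png",a)
s,d=robot.camera_model("scene"),robot.camera_model("side")
print("cup",onz(s,353,181.5,.07),onz(d,326,269,.07),"holder rim",onz(s,271,177,.15),onz(s,271,177,.2))
print("foot",[onz(s,u,v,.022).round(3).tolist() for u,v in((231,217),(264,219))])
E
```

```text
cup [0.45154911 0.14652188 0.07      ] [0.4536229  0.14216556 0.07      ] holder rim [ 0.53534495 -0.13415596  0.15      ] [ 0.57706908 -0.12100834  0.2       ]
foot [[0.633, -0.273, 0.022], [0.626, -0.153, 0.022]]
```

View pics/c1.png

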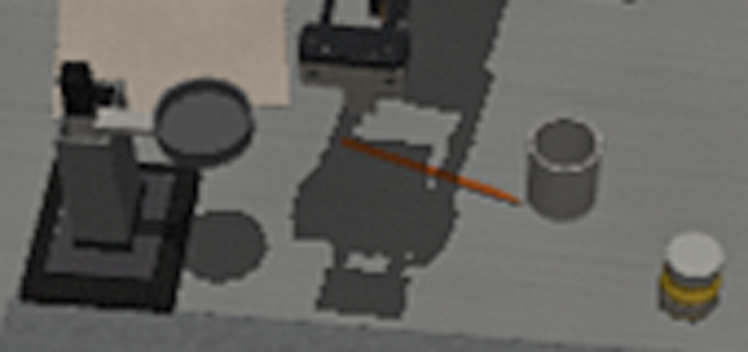

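The crop shows the foot's near edge running almost along world y, the column's grip top near crop (75,66), the holder ellipse centred at (205,120) and the cup rim at (565,145). I'll move up beside the stand and look with the wrist camera.

Emit:
arm_command --moves '[[[0,0,-0.05],[0,0,0],0.0918],[[-0.03,0,-0.1],[0,0,0],0.0918],[[-0.08,0,-0.14],[0,0,0],0.0918],[[-0.13,0,-0.16],[0,0,0],0.0918],[[-0.15,0,-0.16],[0,0,0],0.0918]]'

```text
time: 0.6
tool_pos: [0.5251, -0.1515, 0.3891]
tool_rot: [3.138, 0.001, 1.572]
contact_force: [0.7, -0.5, -0.0]
opening: 0.0919
grip_force: 0.0
```

Run:
```python
from h import *
import cv2,pickle
o=robot.observe();m=robot.camera_model("wrist")
w=robot.read_camera("wrist");cv2.imwrite("pics/w1.png",w[:,:,::-1]);pickle.dump(m,open("w1.pkl","wb"))
d=robot.read_camera("side")[:,:,::-1];cv2.imwrite("pics/side1.png",cv2.resize(d[60:260,300:460],None,fx=3,fy=3,interpolation=cv2.INTER_CUBIC))
print(o["time"],o["tool_pos"],o["contact_force"],np.array(m["R"]).round(2),-m["R"].T@m["t"])
```

```text
0.6 [ 0.52513596 -0.15149264  0.38913439] [ 0.66652152 -0.46240245 -0.04380152] [[ 1.    0.    0.  ]
 [-0.   -0.96  0.29]
 [ 0.   -0.29 -0.96]] [ 0.52433334 -0.07390183  0.54707232]
```

View pics/w1.png

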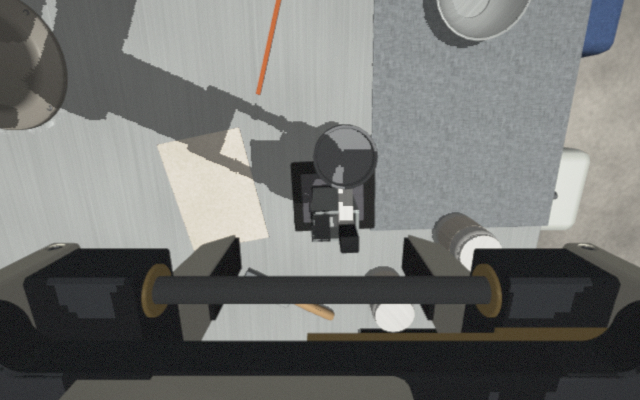

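View pics/side1.png

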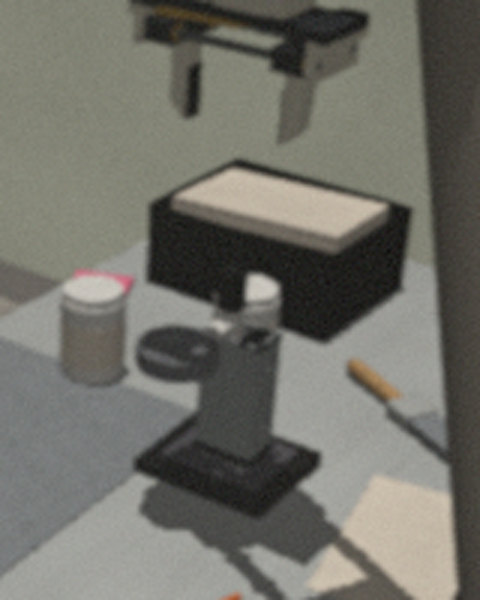

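The wrist view shows the holder circle at about (345,155), the grip block at about (348,238) and the foot spanning (293..375, 162..230). The side crop shows the holder rim at (178,352) and the grip top at (232,275). I'll triangulate from these and zoom in.

Run:
```python
from h import *
import cv2,pickle
w=pickle.load(open("w1.pkl","rb"));s,d=robot.camera_model("scene"),robot.camera_model("side")
def tri(obs):
    A=np.zeros((3,3));b=np.zeros(3)
    for m,u,v in obs:
        c,r=ray(m,u,v);r/=np.linalg.norm(r);P=np.eye(3)-np.outer(r,r);A+=P;b+=P@c
    X=np.linalg.solve(A,b);print(X.round(4),[(proj(m,X)[0]-[u,v]).round(1).tolist() for m,u,v in obs])
tri([(s,271.6,176.8),(d,359.3,177.3),(w,345,155)])
tri([(s,242,166),(d,377.3,152),(w,348,241)])
print([onz(w,u,v,.022).round(3).tolist() for u,v in((293,230),(293,162),(375,162),(375,228))])
I=cv2.imread("pics/w1.png")[110:260,280:390];cv2.imwrite("pics/w1c.png",cv2.resize(I,None,fx=4,fy=4,interpolation=cv2.INTER_CUBIC))
```

```text
[ 0.5532 -0.1269  0.173 ] [[-0.2, -0.1], [-0.7, 0.0], [-1.2, 0.4]]
[ 0.5565 -0.2216  0.2156] [[0.2, 0.4], [0.2, -0.4], [-0.5, 0.1]]
[[0.474, -0.286, 0.022], [0.477, -0.16, 0.022], [0.619, -0.16, 0.022], [0.625, -0.282, 0.022]]
```

View pics/w1c.png

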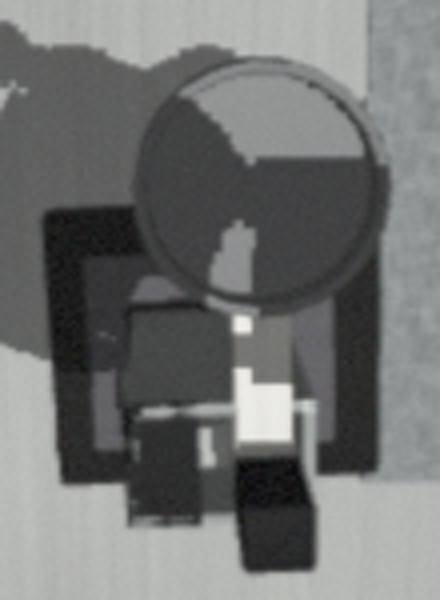

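Estimates: stand axis near (0.557, -0.222), yaw about 2°, grip top z about 0.215, holder rim z about 0.173. I'll go over the grip and down.

Emit:
arm_command --moves '[[[-0.04,0.02,0],[0,0,-0.035],0.07],[[-0.071,0.032,0],[0,0,-0.035],0.07],[[-0.071,0.032,0.04],[0,0,-0.035],0.07],[[-0.071,0.032,0.08],[0,0,-0.035],0.07],[[-0.071,0.032,0.12],[0,0,-0.035],0.07]]'

```text
time: 1.2
tool_pos: [0.5567, -0.2203, 0.2644]
tool_rot: [-3.141, -0.001, 1.606]
contact_force: [0.7, -0.0, -0.0]
opening: 0.0701
grip_force: 0.0
```

Run:
```python
from h import *
import cv2
I=robot.read_camera("wrist")[:,:,::-1];cv2.imwrite("pics/w2.png",I)
print(robot.observe()["tool_pos"])
```

```text
[ 0.55384358 -0.21863268  0.25674582]
```

View pics/w2.png

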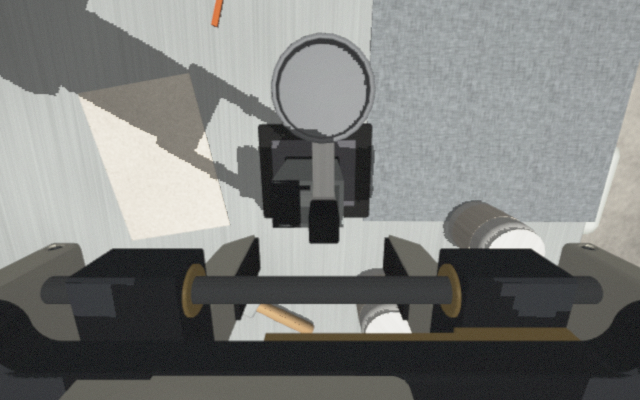

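The grip block at (323,220) is centred between the fingertips (259 and 385), so I'll continue down.

Emit:
arm_command --moves '[[[0,0,0.025],[0,0,0],0.07],[[0,0,0.05],[0,0,0],0.07],[[0,0,0.075],[0,0,0],0.07],[[0,0,0.08],[0,0,0],0.07],[[0,0,0.08],[0,0,0],0.07]]'

```text
time: 1.75
tool_pos: [0.557, -0.2205, 0.1867]
tool_rot: [-3.14, -0.001, 1.606]
contact_force: [-0.2, -0.5, -0.2]
opening: 0.0701
grip_force: 0.0
```

Run:
```python
from h import *
import cv2
I=robot.read_camera("side")[:,:,::-1];cv2.imwrite("pics/s2.png",cv2.resize(I[90:240,310:450],None,fx=4,fy=4,interpolation=cv2.INTER_CUBIC))
for i in range(1):
    o=robot.observe();print(o["tool_pos"],o["contact_force"],o["tool_rot"])
```

```text
[ 0.55752831 -0.22088448  0.18779896] [0.92456635 0.16327037 0.15946638] [3.14078360e+00 3.52296706e-04 1.60610756e+00]
```

View pics/s2.png

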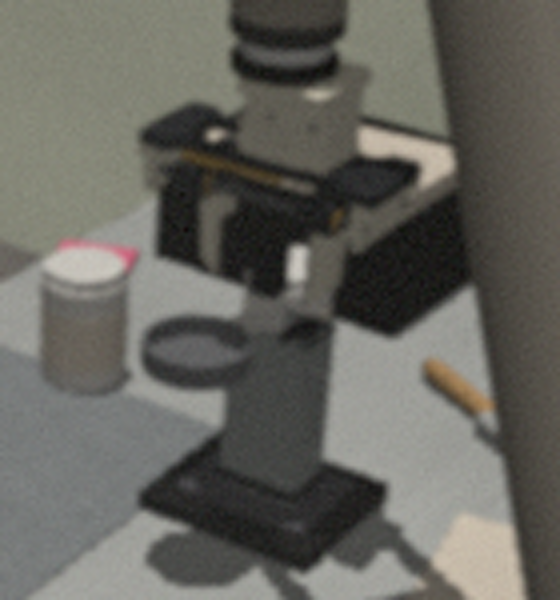

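The side view shows the fingers straddling the grip block near (250,285) in the crop. I'll close them.

Emit:
arm_command --moves '[[[0,0,0],[0,0,0],0.04],[[0,0,0],[0,0,0],0.01],[[0,0,0],[0,0,0],0.01],[[0,0,0],[0,0,0],0.01],[[0,0,0],[0,0,0],0.01]]' --squeeze 40

```text
time: 2.3
tool_pos: [0.5571, -0.221, 0.187]
tool_rot: [3.141, 0.0, 1.606]
contact_force: [-0.0, -0.5, -0.1]
opening: 0.0347
grip_force: 0.0
```

Emit:
arm_command --moves '[[[0,0,0],[0,0,0],0.01],[[0,0,0],[0,0,0],0.01],[[0,0,0],[0,0,0],0.01],[[0,0,0],[0,0,0],0.01],[[0,0,0],[0,0,0],0.01]]'

```text
time: 2.8
tool_pos: [0.5584, -0.221, 0.1868]
tool_rot: [3.139, 0.001, 1.606]
contact_force: [5.6, 0.0, -2.4]
opening: 0.0218
grip_force: 40.0
```

Gripped (opening 21.8 mm). I'll relieve the side load and start pulling slowly, reading the force at each step.

Emit:
arm_command --moves '[[[0,0.001,-0.001],[0,0,0],0.01],[[0,0.0015,-0.002],[0,0,0],0.01],[[0,0.0015,-0.003],[0,0,0],0.01],[[0,0.0015,-0.004],[0,0,0],0.01],[[0,0.0015,-0.005],[0,0,0],0.01]]'

```text
time: 3.3
tool_pos: [0.5584, -0.2209, 0.1916]
tool_rot: [-3.141, -0.0, 1.606]
contact_force: [0.6, -0.9, -6.1]
opening: 0.0217
grip_force: 40.0
```

Emit:
arm_command --moves '[[[0,0,-0.0005],[0,0,0],0.01],[[0,0,-0.001],[0,0,0],0.01],[[0,0,-0.0015],[0,0,0],0.01],[[0,0,-0.002],[0,0,0],0.01],[[0,0,-0.0025],[0,0,0],0.01]]'

```text
time: 3.8
tool_pos: [0.5584, -0.2209, 0.1942]
tool_rot: [-3.141, -0.0, 1.606]
contact_force: [-0.3, -1.3, -6.7]
opening: 0.0218
grip_force: 40.0
```

Emit:
arm_command --moves '[[[0,0,-0.0005],[0,0,0],0.01],[[0,0,-0.001],[0,0,0],0.01],[[0,0,-0.0015],[0,0,0],0.01],[[0,0,-0.002],[0,0,0],0.01],[[0,0,-0.0025],[0,0,0],0.01]]'

```text
time: 4.3
tool_pos: [0.5584, -0.2209, 0.1967]
tool_rot: [-3.141, -0.0, 1.606]
contact_force: [-1.1, -0.5, -6.6]
opening: 0.0216
grip_force: 40.0
```

Emit:
arm_command --moves '[[[0,0,-0.0005],[0,0,0],0.01],[[0,0,-0.001],[0,0,0],0.01],[[0,0,-0.0015],[0,0,0],0.01],[[0,0,-0.002],[0,0,0],0.01],[[0,0,-0.0025],[0,0,0],0.01]]'

```text
time: 4.8
tool_pos: [0.5584, -0.2209, 0.1992]
tool_rot: [-3.141, -0.0, 1.606]
contact_force: [-2.8, -1.8, -5.7]
opening: 0.0214
grip_force: 40.0
```

Emit:
arm_command --moves '[[[0,0,-0.0005],[0,0,0],0.01],[[0,0,-0.001],[0,0,0],0.01],[[0,0,-0.0015],[0,0,0],0.01],[[0,0,-0.002],[0,0,0],0.01],[[0,0,-0.0025],[0,0,0],0.01]]'

```text
time: 5.3
tool_pos: [0.5584, -0.2209, 0.2017]
tool_rot: [-3.141, -0.0, 1.606]
contact_force: [-2.3, -1.9, -5.6]
opening: 0.0218
grip_force: 40.0
```

Emit:
arm_command --moves '[[[0,0,-0.0005],[0,0,0],0.01],[[0,0,-0.001],[0,0,0],0.01],[[0,0,-0.0015],[0,0,0],0.01],[[0,0,-0.002],[0,0,0],0.01],[[0,0,-0.0025],[0,0,0],0.01]]'

```text
time: 5.8
tool_pos: [0.5584, -0.2209, 0.2042]
tool_rot: [-3.141, -0.0, 1.606]
contact_force: [-3.5, -1.5, -5.7]
opening: 0.0218
grip_force: 40.0
```

Emit:
arm_command --moves '[[[0,-0.0003,-0.0005],[0,0,0],0.01],[[0,-0.0005,-0.001],[0,0,0],0.01],[[0,-0.0007,-0.0015],[0,0,0],0.01],[[0,-0.0007,-0.002],[0,0,0],0.01],[[0,-0.0007,-0.0025],[0,0,0],0.01]]'

```text
time: 6.3
tool_pos: [0.5584, -0.2209, 0.207]
tool_rot: [3.14, 0.0, 1.606]
contact_force: [2.2, -1.5, -6.1]
opening: 0.0217
grip_force: 40.0
```

Emit:
arm_command --moves '[[[0,0,-0.0005],[0,0,0],0.01],[[0,0,-0.001],[0,0,0],0.01],[[0,0,-0.0015],[0,0,0],0.01],[[0,0,-0.002],[0,0,0],0.01],[[0,0,-0.0025],[0,0,0],0.01]]'

```text
time: 6.8
tool_pos: [0.5583, -0.2209, 0.2095]
tool_rot: [3.14, 0.0, 1.606]
contact_force: [5.3, -0.7, -5.9]
opening: 0.0218
grip_force: 40.0
```

Emit:
arm_command --moves '[[[0,0,-0.0005],[0,0,0],0.01],[[0,0,-0.001],[0,0,0],0.01],[[0,0,-0.0015],[0,0,0],0.01],[[0,0,-0.002],[0,0,0],0.01],[[0,0,-0.0025],[0,0,0],0.01]]'

```text
time: 7.3
tool_pos: [0.5584, -0.221, 0.212]
tool_rot: [3.14, 0.0, 1.606]
contact_force: [4.1, -1.4, -5.0]
opening: 0.0219
grip_force: 40.0
```

Emit:
arm_command --moves '[[[0,0,-0.0005],[0,0,0],0.01],[[0,0,-0.001],[0,0,0],0.01],[[0,0,-0.0015],[0,0,0],0.01],[[0,0,-0.002],[0,0,0],0.01],[[0,0,-0.0025],[0,0,0],0.01]]'

```text
time: 7.8
tool_pos: [0.5583, -0.2209, 0.2145]
tool_rot: [3.14, 0.0, 1.606]
contact_force: [5.9, -1.6, -6.2]
opening: 0.0221
grip_force: 40.0
```

Emit:
arm_command --moves '[[[0,0,-0.0005],[0,0,0],0.01],[[0,0,-0.001],[0,0,0],0.01],[[0,0,-0.0015],[0,0,0],0.01],[[0,0,-0.002],[0,0,0],0.01],[[0,0,-0.0025],[0,0,0],0.01]]'

```text
time: 8.3
tool_pos: [0.5583, -0.221, 0.217]
tool_rot: [3.14, 0.0, 1.606]
contact_force: [5.1, -1.6, -6.1]
opening: 0.0219
grip_force: 40.0
```

Emit:
arm_command --moves '[[[0,0,-0.0005],[0,0,0],0.01],[[0,0,-0.001],[0,0,0],0.01],[[0,0,-0.0015],[0,0,0],0.01],[[0,0,-0.002],[0,0,0],0.01],[[0,0,-0.0025],[0,0,0],0.01]]'

```text
time: 8.8
tool_pos: [0.5584, -0.2209, 0.2195]
tool_rot: [3.14, 0.0, 1.606]
contact_force: [5.4, -0.8, -5.8]
opening: 0.0218
grip_force: 40.0
```

Emit:
arm_command --moves '[[[0,0,-0.0005],[0,0,0],0.01],[[0,0,-0.001],[0,0,0],0.01],[[0,0,-0.0015],[0,0,0],0.01],[[0,0,-0.002],[0,0,0],0.01],[[0,0,-0.0025],[0,0,0],0.01]]'

```text
time: 9.3
tool_pos: [0.5583, -0.2209, 0.222]
tool_rot: [3.14, 0.0, 1.606]
contact_force: [5.2, -1.5, -5.7]
opening: 0.0217
grip_force: 40.0
```

Emit:
arm_command --moves '[[[0,0,-0.0005],[0,0,0],0.01],[[0,0,-0.001],[0,0,0],0.01],[[0,0,-0.0015],[0,0,0],0.01],[[0,0,-0.002],[0,0,0],0.01],[[0,0,-0.0025],[0,0,0],0.01]]'

```text
time: 9.8
tool_pos: [0.5583, -0.2209, 0.2245]
tool_rot: [3.14, 0.0, 1.606]
contact_force: [5.1, -0.6, -6.9]
opening: 0.0218
grip_force: 40.0
```

Emit:
arm_command --moves '[[[0,0,-0.0005],[0,0,0],0.01],[[0,0,-0.001],[0,0,0],0.01],[[0,0,-0.0015],[0,0,0],0.01],[[0,0,-0.002],[0,0,0],0.01],[[0,0,-0.0025],[0,0,0],0.01]]'

```text
time: 10.3
tool_pos: [0.5583, -0.221, 0.2269]
tool_rot: [3.14, 0.0, 1.606]
contact_force: [4.0, -1.5, -6.3]
opening: 0.0218
grip_force: 40.0
```

Emit:
arm_command --moves '[[[0,0.0003,-0.0005],[0,0,0],0.01],[[0,0.0003,-0.001],[0,0,0],0.01],[[0,0.0003,-0.0015],[0,0,0],0.01],[[0,0.0003,-0.002],[0,0,0],0.01],[[0,0.0003,-0.0025],[0,0,0],0.01]]'

```text
time: 10.8
tool_pos: [0.5583, -0.221, 0.2294]
tool_rot: [3.141, 0.0, 1.606]
contact_force: [5.6, -0.8, -5.1]
opening: 0.0216
grip_force: 40.0
```

Emit:
arm_command --moves '[[[0,0,-0.0005],[0,0,0],0.01],[[0,0,-0.001],[0,0,0],0.01],[[0,0,-0.0015],[0,0,0],0.01],[[0,0,-0.002],[0,0,0],0.01],[[0,0,-0.0025],[0,0,0],0.01]]'

```text
time: 11.3
tool_pos: [0.5583, -0.2209, 0.2318]
tool_rot: [3.141, 0.0, 1.606]
contact_force: [4.4, -1.1, -5.9]
opening: 0.0217
grip_force: 40.0
```

Emit:
arm_command --moves '[[[0,0,-0.0005],[0,0,0],0.01],[[0,0,-0.001],[0,0,0],0.01],[[0,0,-0.0015],[0,0,0],0.01],[[0,0,-0.002],[0,0,0],0.01],[[0,0,-0.0025],[0,0,0],0.01]]'

```text
time: 11.8
tool_pos: [0.5583, -0.2209, 0.2332]
tool_rot: [-3.141, -0.0, 1.606]
contact_force: [7.5, -2.0, -12.8]
opening: 0.0219
grip_force: 40.0
```

Emit:
arm_command --moves '[[[0,0,-0.0005],[0,0,0],0.01],[[0,0,-0.001],[0,0,0],0.01],[[0,0,-0.0015],[0,0,0],0.01],[[0,0,-0.002],[0,0,0],0.01],[[0,0,-0.0025],[0,0,0],0.01]]'

```text
time: 12.3
tool_pos: [0.5583, -0.2209, 0.2352]
tool_rot: [-3.141, -0.001, 1.606]
contact_force: [7.4, -1.6, -13.5]
opening: 0.0216
grip_force: 40.0
```

Emit:
arm_command --moves '[[[0,0,-0.0005],[0,0,0],0.01],[[0,0,-0.001],[0,0,0],0.01],[[0,0,-0.0015],[0,0,0],0.01],[[0,0,-0.002],[0,0,0],0.01],[[0,0,-0.0025],[0,0,0],0.01]]'

```text
time: 12.8
tool_pos: [0.5584, -0.221, 0.2399]
tool_rot: [3.141, 0.0, 1.606]
contact_force: [4.4, -1.4, -3.0]
opening: 0.0218
grip_force: 40.0
```

Emit:
arm_command --moves '[[[0,0,-0.0005],[0,0,0],0.01],[[0,0,-0.001],[0,0,0],0.01],[[0,0,-0.0015],[0,0,0],0.01],[[0,0,-0.002],[0,0,0],0.01],[[0,0,-0.0025],[0,0,0],0.01]]'

```text
time: 13.3
tool_pos: [0.5583, -0.2209, 0.2416]
tool_rot: [3.141, -0.0, 1.606]
contact_force: [5.9, -0.8, -5.4]
opening: 0.0218
grip_force: 40.0
```

Emit:
arm_command --moves '[[[0,0,-0.0005],[0,0,0],0.01],[[0,0,-0.001],[0,0,0],0.01],[[0,0,-0.0015],[0,0,0],0.01],[[0,0,-0.002],[0,0,0],0.01],[[0,0,-0.0025],[0,0,0],0.01]]'

```text
time: 13.8
tool_pos: [0.5583, -0.2209, 0.2441]
tool_rot: [3.141, 0.0, 1.606]
contact_force: [5.3, -1.5, -5.3]
opening: 0.0216
grip_force: 40.0
```

Emit:
arm_command --moves '[[[0,0,-0.0005],[0,0,0],0.01],[[0,0,-0.001],[0,0,0],0.01],[[0,0,-0.0015],[0,0,0],0.01],[[0,0,-0.002],[0,0,0],0.01],[[0,0,-0.0025],[0,0,0],0.01]]'

```text
time: 14.3
tool_pos: [0.5583, -0.2209, 0.2453]
tool_rot: [-3.141, -0.001, 1.606]
contact_force: [7.6, -1.9, -12.0]
opening: 0.0219
grip_force: 40.0
```

The first rise began at z≈0.232 and the second at z≈0.244. That puts the clicks at about 0.240, 0.252, 0.264 and 0.276, with the fifth at about 0.288. My target is about 0.279.

Emit:
arm_command --moves '[[[0,0.0003,-0.0008],[0,0,0],0.01],[[0,0.0003,-0.0016],[0,0,0],0.01],[[0,0.0003,-0.0024],[0,0,0],0.01],[[0,0.0003,-0.0032],[0,0,0],0.01],[[0,0.0003,-0.004],[0,0,0],0.01]]'

```text
time: 14.8
tool_pos: [0.5583, -0.2209, 0.2498]
tool_rot: [-3.141, -0.001, 1.606]
contact_force: [4.5, -1.1, -5.9]
opening: 0.022
grip_force: 40.0
```

Emit:
arm_command --moves '[[[0,0,-0.0008],[0,0,0],0.01],[[0,0,-0.0016],[0,0,0],0.01],[[0,0,-0.0024],[0,0,0],0.01],[[0,0,-0.0032],[0,0,0],0.01],[[0,0,-0.004],[0,0,0],0.01]]'

```text
time: 15.3
tool_pos: [0.5583, -0.2209, 0.2548]
tool_rot: [-3.142, -0.0, 1.606]
contact_force: [3.3, -0.6, -6.9]
opening: 0.0219
grip_force: 40.0
```

Emit:
arm_command --moves '[[[0,0,-0.0006],[0,0,0],0.01],[[0,0,-0.0012],[0,0,0],0.01],[[0,0,-0.0018],[0,0,0],0.01],[[0,0,-0.0024],[0,0,0],0.01],[[0,0,-0.003],[0,0,0],0.01]]'

```text
time: 15.8
tool_pos: [0.5583, -0.2209, 0.257]
tool_rot: [-3.141, -0.0, 1.606]
contact_force: [4.2, -2.8, -12.5]
opening: 0.022
grip_force: 40.0
```

Emit:
arm_command --moves '[[[0,0,-0.0006],[0,0,0],0.01],[[0,0,-0.0012],[0,0,0],0.01],[[0,0,-0.0018],[0,0,0],0.01],[[0,0,-0.0024],[0,0,0],0.01],[[0,0,-0.003],[0,0,0],0.01]]'

```text
time: 16.3
tool_pos: [0.5583, -0.2209, 0.2592]
tool_rot: [-3.14, -0.001, 1.606]
contact_force: [5.0, -2.9, -13.4]
opening: 0.0218
grip_force: 40.0
```

Emit:
arm_command --moves '[[[0,0,-0.0006],[0,0,0],0.01],[[0,0,-0.0012],[0,0,0],0.01],[[0,0,-0.0018],[0,0,0],0.01],[[0,0,-0.0024],[0,0,0],0.01],[[0,0,-0.003],[0,0,0],0.01]]'

```text
time: 16.8
tool_pos: [0.5583, -0.221, 0.2642]
tool_rot: [3.141, 0.0, 1.606]
contact_force: [2.9, -1.4, -5.2]
opening: 0.0221
grip_force: 40.0
```

Emit:
arm_command --moves '[[[0,0,-0.0006],[0,0,0],0.01],[[0,0,-0.0012],[0,0,0],0.01],[[0,0,-0.0018],[0,0,0],0.01],[[0,0,-0.0024],[0,0,0],0.01],[[0,0,-0.003],[0,0,0],0.01]]'

```text
time: 17.3
tool_pos: [0.5583, -0.2209, 0.2667]
tool_rot: [-3.141, -0.0, 1.606]
contact_force: [0.9, -0.9, -4.2]
opening: 0.0215
grip_force: 40.0
```

Emit:
arm_command --moves '[[[0,0,-0.0006],[0,0,0],0.01],[[0,0,-0.0012],[0,0,0],0.01],[[0,0,-0.0018],[0,0,0],0.01],[[0,0,-0.0024],[0,0,0],0.01],[[0,0,-0.003],[0,0,0],0.01]]'

```text
time: 17.8
tool_pos: [0.5583, -0.2209, 0.269]
tool_rot: [-3.141, -0.001, 1.606]
contact_force: [4.1, -2.3, -11.7]
opening: 0.0218
grip_force: 40.0
```

The fourth tooth is now rising. I'll go to about 0.2785.

Emit:
arm_command --moves '[[[0,0,-0.0006],[0,0,0],0.01],[[0,0,-0.0012],[0,0,0],0.01],[[0,0,-0.0018],[0,0,0],0.01],[[0,0,-0.0024],[0,0,0],0.01],[[0,0,-0.003],[0,0,0],0.01]]'

```text
time: 18.3
tool_pos: [0.5584, -0.2209, 0.2732]
tool_rot: [3.141, 0.0, 1.606]
contact_force: [2.5, -2.4, -8.1]
opening: 0.022
grip_force: 40.0
```

Emit:
arm_command --moves '[[[0,0,-0.0006],[0,0,0],0.01],[[0,0,-0.0012],[0,0,0],0.01],[[0,0,-0.0018],[0,0,0],0.01],[[0,0,-0.0024],[0,0,0],0.01],[[0,0,-0.003],[0,0,0],0.01]]'

```text
time: 18.8
tool_pos: [0.5584, -0.2209, 0.276]
tool_rot: [3.141, 0.0, 1.606]
contact_force: [1.1, -0.9, -5.1]
opening: 0.0217
grip_force: 40.0
```

Emit:
arm_command --moves '[[[0,0,-0.0005],[0,0,0],0.01],[[0,0,-0.001],[0,0,0],0.01],[[0,0,-0.0015],[0,0,0],0.01],[[0,0,-0.002],[0,0,0],0.01],[[0,0,-0.002],[0,0,0],0.01]]'

```text
time: 19.3
tool_pos: [0.5584, -0.2209, 0.2777]
tool_rot: [-3.141, -0.0, 1.606]
contact_force: [0.3, -1.1, -4.7]
opening: 0.0219
grip_force: 40.0
```

Next I'll go up 1 mm for margin, then lower gently until the tooth takes the weight.

Emit:
arm_command --moves '[[[0,0,-0.0005],[0,0,0],0.01],[[0,0,-0.001],[0,0,0],0.01],[[0,0,-0.001],[0,0,0],0.01],[[0,0,-0.0005],[0,0,0],0.01],[[0,0,0],[0,0,0],0.01]]'

```text
time: 19.8
tool_pos: [0.5584, -0.2209, 0.278]
tool_rot: [3.141, 0.0, 1.606]
contact_force: [-0.3, -2.1, -3.3]
opening: 0.022
grip_force: 40.0
```

Emit:
arm_command --moves '[[[0,0,0.0003],[0,0,0],0.01],[[0,0,0.0006],[0,0,0],0.01],[[0,0,0.0009],[0,0,0],0.01],[[0,0,0.0012],[0,0,0],0.01],[[0,0,0.0015],[0,0,0],0.01]]'

```text
time: 20.3
tool_pos: [0.5584, -0.2209, 0.2762]
tool_rot: [-3.142, -0.0, 1.606]
contact_force: [-0.2, -1.8, -4.0]
opening: 0.0217
grip_force: 40.0
```

Emit:
arm_command --moves '[[[0,0,0.0002],[0,0,0],0.01],[[0,0,0.0004],[0,0,0],0.01],[[0,0,0.0006],[0,0,0],0.01],[[0,0,0.0008],[0,0,0],0.01],[[0,0,0.001],[0,0,0],0.01]]'

```text
time: 20.8
tool_pos: [0.5584, -0.221, 0.2758]
tool_rot: [3.141, 0.0, 1.606]
contact_force: [-1.3, -1.6, 1.4]
opening: 0.0217
grip_force: 40.0
```

The support force has gone positive at z=0.2758, so the fourth tooth rests on the pawl. I'll release and lift off.

Emit:
arm_command --moves '[[[0,0,0],[0,0,0],0.03],[[0,0,0],[0,0,0],0.05],[[0,0,0],[0,0,0],0.06],[[0,0,0],[0,0,0],0.06],[[0,0,0],[0,0,0],0.06]]'

```text
time: 21.3
tool_pos: [0.5585, -0.2209, 0.2753]
tool_rot: [3.141, 0.0, 1.606]
contact_force: [0.8, 0.5, -0.4]
opening: 0.0568
grip_force: 0.0
```

Emit:
arm_command --moves '[[[0,0,0],[0,0,0],0.06],[[0,0,-0.02],[0,0,0],0.07],[[0,0,-0.06],[0,0,0],0.09],[[0,0,-0.1],[0,0,0],0.09],[[0.03,-0.02,-0.12],[0,0,0],0.09]]'

```text
time: 21.8
tool_pos: [0.5389, -0.1941, 0.3973]
tool_rot: [3.138, 0.003, 1.603]
contact_force: [-0.0, 0.4, -1.2]
opening: 0.0872
grip_force: 0.0
```

Released cleanly. Now to the cup.

Emit:
arm_command --moves '[[[0.045,-0.01,0],[0,0,0.01],0.09],[[0.09,-0.02,0],[0,0,0.02],0.09],[[0.135,-0.03,0],[0,0,0.03],0.09],[[0.18,-0.04,0],[0,0,0.035],0.09],[[0.225,-0.05,0],[0,0,0.035],0.09]]'

```text
time: 22.3
tool_pos: [0.4787, 0.0331, 0.3954]
tool_rot: [3.141, -0.0, 1.57]
contact_force: [0.8, 0.6, -0.0]
opening: 0.0899
grip_force: 0.0
```

Emit:
arm_command --moves '[[[0.04,-0.01,0.01],[0,0,0],0.09],[[0.08,-0.02,0.04],[0,0,0],0.09],[[0.113,-0.03,0.08],[0,0,0],0.09],[[0.113,-0.03,0.12],[0,0,0],0.09],[[0.113,-0.03,0.12],[0,0,0],0.09]]'

```text
time: 22.8
tool_pos: [0.446, 0.145, 0.2706]
tool_rot: [-3.131, 0.002, 1.573]
contact_force: [0.1, -0.3, 0.6]
opening: 0.0899
grip_force: 0.0
```

Run:
```python
from h import *
import cv2,pickle
o=robot.observe();m=robot.camera_model("wrist");pickle.dump(m,open("w3.pkl","wb"))
I=robot.read_camera("wrist")[:,:,::-1];cv2.imwrite("pics/w3.png",I)
J=robot.read_camera("side")[:,:,::-1];cv2.imwrite("pics/s3.png",J)
J=robot.read_camera("scene")[:,:,::-1];cv2.imwrite("pics/sc3.png",J)
print(o["time"],o["tool_pos"],o["tool_rot"])
s=robot.camera_model("scene");print([onz(s,u,v,.005).round(3).tolist() for u,v in((303.4,181.8),(343.2,196.1))],onz(s,382.6,207,.06))
```

```text
22.8 [0.44599559 0.14496567 0.27064067] [-3.13101409e+00  1.66584571e-03  1.57313566e+00]
[[0.422, -0.044, 0.005], [0.472, 0.115, 0.005]] [0.54655388 0.25982618 0.06      ]
```

View pics/w3.png

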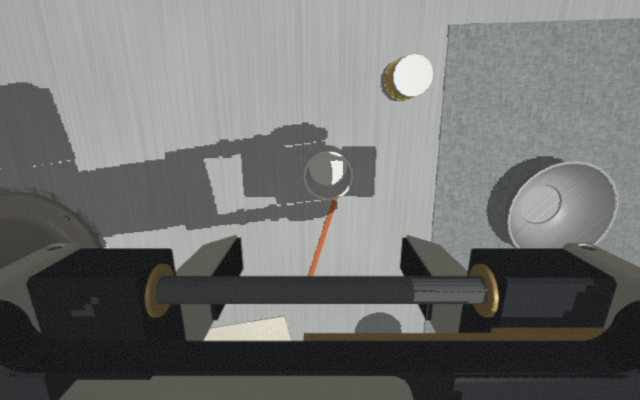

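The wrist view shows the cup rim centred at about (328,174), and the pencil tip at (334,203) clear of where the fingers will come down.

Run:
```python
from h import *
import pickle
m=pickle.load(open("w3.pkl","rb"));print(onz(m,328.5,174,.07),onz(m,334,203,.005))
import cv2
I=cv2.imread("pics/w3.png");o=cv2.resize(I[135:215,290:390],None,fx=2,fy=2)
d=robot.camera_model("side");S=cv2.imread("pics/s3.png");h=cv2.resize(S[60:260,300:440],None,fx=2.9,fy=2.9,interpolation=cv2.INTER_CUBIC)
C=cv2.imread("pics/sc3.png");k=cv2.resize(C[120:220,220:300],None,fx=4.5,fy=4.5,interpolation=cv2.INTER_CUBIC)
out=np.zeros((590,790,3),np.uint8);out[:h.shape[0],:h.shape[1]]=h;out[:k.shape[0],420:420+k.shape[1]]=k[:, :370];cv2.imwrite("pics/hold.png",out)
```

```text
[0.45234268 0.14962488 0.07      ] [0.46161137 0.09375385 0.005     ]
```

View pics/hold.png

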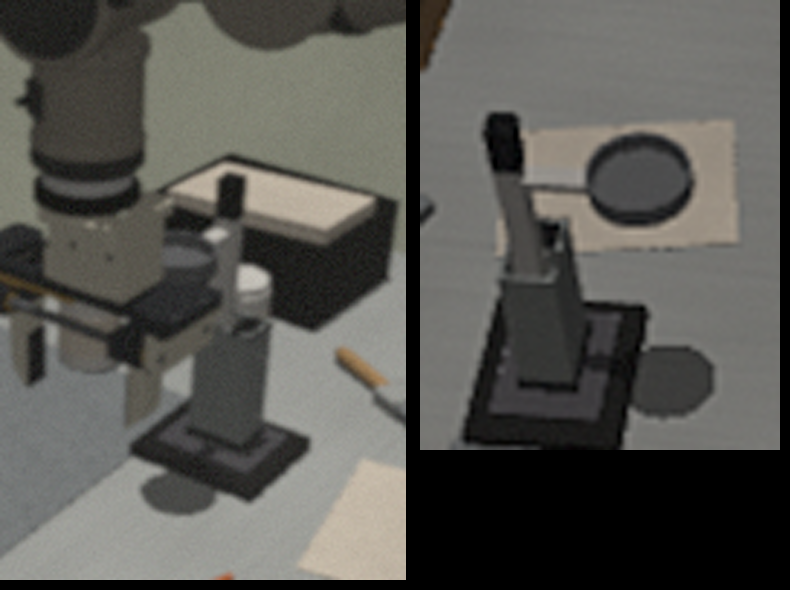

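The views show the column raised, the holder clear and level, and the grip top high. I've used all 10 picture views, so I'll refine the cup and holder positions numerically with edge fits.

```bash
cat > fit.py <<'E'
from h import *
import cv2,pickle
from scipy.optimize import minimize
from scipy.ndimage import map_coordinates
def G(f):
    g=cv2.GaussianBlur(cv2.cvtColor(cv2.imread(f),cv2.COLOR_BGR2GRAY).astype(np.float32),(0,0),1.0)
    m=np.hypot(cv2.Sobel(g,5,1,0),cv2.Sobel(g,5,0,1));return np.minimum(m,np.percentile(m,97))
T=np.linspace(0,2*np.pi,180)
def score(g,m,c,r):
    p=proj(m,np.c_[c[0]+r*np.cos(T),c[1]+r*np.sin(T),np.full(180,c[2])])
    return map_coordinates(g,[p[:,1],p[:,0]],order=1).mean()/g.mean()
def fit(views,c0,radii,free,span=.012):
    # views: (grad,model,dz); coarse grid then simplex
    f=lambda c:-sum(score(g,m,np.add(c,[0,0,dz]),r) for g,m,dz in views for r in radii)
    ax=[np.arange(-span,span+1e-9,.003) if k else [0] for k in free]
    b=min((np.add(c0,[i,j,k]) for i in ax[0] for j in ax[1] for k in ax[2]),key=f)
    if free[2]: return minimize(f,b,method="Nelder-Mead",options=dict(initial_simplex=b+np.vstack([np.zeros(3),.002*np.eye(3)]))).x
    r=minimize(lambda q:f([*q,b[2]]),b[:2],method="Nelder-Mead",options=dict(initial_simplex=b[:2]+np.array([[0,0],[.002,0],[0,.002]])));return np.r_[r.x,b[2]]
E
python3 - <<'E'
from fit import *
o=robot.observe();m=robot.camera_model("wrist");cv2.imwrite("pics/w4.png",robot.read_camera("wrist")[:,:,::-1]);pickle.dump(m,open("w4.pkl","wb"))
print(o["tool_pos"],o["tool_rot"])
s,d=robot.camera_model("scene"),robot.camera_model("side");w1=pickle.load(open("w1.pkl","rb"))
sc,si,wr=(G("pics/scene0.png"),s,0),(G("pics/side0.png"),d,0),(G("pics/w4.png"),m,0)
for v in ([sc],[si],[wr],[sc,si,wr]): print("cup",fit(v,[.4525,.147,.07],[.03],(1,1,0)).round(4))
w1v=(G("pics/w1.png"),w1,0);s3=(G("pics/sc3.png"),s,.089)
for v in ([sc,w1v],[sc,s3,w1v],[sc,si,w1v,s3]): print("hold",fit(v,[.5535,-.127,.173],[.039,.035],(1,1,1)).round(4))
E
```

```text
[0.45085007 0.14415019 0.27731972] [ 3.13844614e+00 -2.95249616e-04  1.57010514e+00]
cup [0.4589 0.1459 0.07  ]
cup [0.4471 0.145  0.07  ]
cup [0.4515 0.1467 0.07  ]
cup [0.4488 0.1441 0.07  ]
hold [ 0.5549 -0.1285  0.1809]
hold [ 0.555  -0.1287  0.1803]
hold [ 0.555  -0.1287  0.18  ]
```

Cup at about (0.4515, 0.146), holder centre at about (0.555, -0.128). Now going down on the cup.

Emit:
arm_command --moves '[[[0.002,0.0007,0.04],[0,0,0],0.0918],[[0.002,0.0007,0.08],[0,0,0],0.0918],[[0.002,0.0007,0.12],[0,0,0],0.0918],[[0.002,0.0007,0.16],[0,0,0],0.0918],[[0.002,0.0007,0.185],[0,0,0],0.0918]]'

```text
time: 23.5
tool_pos: [0.4515, 0.1458, 0.0897]
tool_rot: [3.14, -0.0, 1.569]
contact_force: [-1.3, 0.1, -0.8]
opening: 0.092
grip_force: 0.0
```

Emit:
arm_command --moves '[[[0,0,0.02],[0,0,0],0.0918],[[0,0,0.04],[0,0,0],0.0918],[[0,0,0.055],[0,0,0],0.0918],[[0,0,0.055],[0,0,0],0.0918],[[0,0,0.055],[0,0,0],0.0918]]'

```text
time: 24.0
tool_pos: [0.4521, 0.1462, 0.0365]
tool_rot: [3.139, -0.0, 1.57]
contact_force: [-1.3, 0.2, -0.7]
opening: 0.0917
grip_force: 0.0
```

Emit:
arm_command --moves '[[[0,0,0],[0,0,0],0.075],[[0,0,0],[0,0,0],0.06],[[0,0,0],[0,0,0],0.05],[[0,0,0],[0,0,0],0.05],[[0,0,0],[0,0,0],0.05]]' --squeeze 15

```text
time: 24.5
tool_pos: [0.4507, 0.1465, 0.0356]
tool_rot: [3.14, -0.0, 1.571]
contact_force: [-0.3, -0.3, 3.1]
opening: 0.061
grip_force: 15.0
```

Cup gripped. Lift it and carry it over the holder.

Emit:
arm_command --moves '[[[0,0,-0.01],[0,0,0],0.05],[[0,0,-0.04],[0,0,0],0.05],[[0,0,-0.08],[0,0,0],0.05],[[0,0,-0.12],[0,0,0],0.05],[[0,0,-0.16],[0,0,0],0.05]]'

```text
time: 25.0
tool_pos: [0.4495, 0.1464, 0.1972]
tool_rot: [-3.141, 0.0, 1.571]
contact_force: [1.0, 1.1, -3.1]
opening: 0.0603
grip_force: 15.0
```

Emit:
arm_command --moves '[[[0,0,-0.04],[0,0,0],0.05],[[0,0,-0.08],[0,0,0],0.05],[[-0.01,0.005,-0.12],[0,0,0],0.05],[[-0.035,0.015,-0.15],[0,0,0],0.05],[[-0.07,0.03,-0.165],[0,0,0],0.05]]'

```text
time: 25.5
tool_pos: [0.4801, 0.0769, 0.364]
tool_rot: [3.137, -0.001, 1.574]
contact_force: [1.3, 0.7, -1.9]
opening: 0.0611
grip_force: 15.0
```

Emit:
arm_command --moves '[[[-0.04,0.015,0],[0,0,0],0.05],[[-0.08,0.03,0],[0,0,0],0.05],[[-0.12,0.045,0],[0,0,0],0.05],[[-0.16,0.06,0],[0,0,0],0.05],[[-0.18,0.068,0],[0,0,0],0.05]]'

```text
time: 26.0
tool_pos: [0.5482, -0.1066, 0.3599]
tool_rot: [-3.14, 0.0, 1.568]
contact_force: [0.5, 0.3, -1.6]
opening: 0.061
grip_force: 15.0
```

Run:
```python
from fit import *
robot.read_camera("side");robot.read_camera("side")
o=robot.observe();m=robot.camera_model("wrist");cv2.imwrite("pics/w5.png",robot.read_camera("wrist")[:,:,::-1]);pickle.dump(m,open("w5.pkl","wb"))
cv2.imwrite("pics/s5.png",robot.read_camera("side")[:,:,::-1]);cv2.imwrite("pics/sc5.png",robot.read_camera("scene")[:,:,::-1])
p=o["tool_pos"];print(o["time"],p,o["tool_rot"],o["contact_force"],o["opening"])
s,d=robot.camera_model("scene"),robot.camera_model("side")
wr=(G("pics/w5.png"),m,0);sc=(G("pics/sc5.png"),s,0);si=(G("pics/s5.png"),d,0)
zr=p[2]-.0356+.07
for v in([wr],[sc]): print("cup-TCP",(fit(v,[p[0],p[1],zr],[.03],(1,1,0),.009)-p).round(4))
for v in([wr],[si],[sc],[wr,si,sc]):print("hold",fit(v,[.555,-.128,.266],[.039,.035],(1,1,0)).round(4))
print("hold free",fit([wr,si,sc],[.555,-.128,.266],[.039,.035],(1,1,1)).round(4))
```

```text
26.1 [ 0.54824791 -0.10626558  0.35938139] [-3.13963437e+00  5.92455560e-05  1.56708999e+00] [-0.66843837  0.62302176 -2.4761926 ] 0.06072332712101133
cup-TCP [-0.0001  0.0004  0.0344]
cup-TCP [0.0008 0.004  0.0344]
hold [ 0.5509 -0.1257  0.266 ]
hold [ 0.5662 -0.1454  0.266 ]
hold [ 0.5653 -0.1263  0.266 ]
hold [ 0.5593 -0.1291  0.266 ]
hold free [ 0.5553 -0.1278  0.2481]
```

Emit:
arm_command --moves '[[[-0.008,0.002,0],[0,0,0],0.05],[[-0.015,0.005,0],[0,0,0],0.05],[[-0.022,0.007,0.01],[0,0,0],0.05],[[-0.022,0.007,0.025],[0,0,0],0.05],[[-0.022,0.007,0.04],[0,0,0],0.05]]'

```text
time: 26.75
tool_pos: [0.5552, -0.126, 0.319]
tool_rot: [-3.141, -0.0, 1.571]
contact_force: [0.5, 0.1, -1.2]
opening: 0.0606
grip_force: 15.0
```

Emit:
arm_command --moves '[[[0,0,0.001],[0,0,0],0.05],[[0,0,0.002],[0,0,0],0.05],[[0,0,0.003],[0,0,0],0.05],[[0,0,0.004],[0,0,0],0.05],[[0,0,0.005],[0,0,0],0.05]]'

```text
time: 27.25
tool_pos: [0.5554, -0.1256, 0.3157]
tool_rot: [3.141, 0.0, 1.571]
contact_force: [0.2, 0.5, -1.6]
opening: 0.0607
grip_force: 15.0
```

Emit:
arm_command --moves '[[[-0.001,0,0.001],[0,0,0],0.05],[[-0.0025,0,0.002],[0,0,0],0.05],[[-0.0025,0,0.003],[0,0,0],0.05],[[-0.0025,0,0.005],[0,0,0],0.05],[[-0.0025,0,0.006],[0,0,0],0.05]]'

```text
time: 27.75
tool_pos: [0.5551, -0.128, 0.309]
tool_rot: [-3.141, -0.0, 1.571]
contact_force: [0.1, 0.9, -1.4]
opening: 0.0603
grip_force: 15.0
```

Emit:
arm_command --moves '[[[0,0,0.0006],[0,0,0],0.05],[[0,0,0.0012],[0,0,0],0.05],[[0,0,0.0018],[0,0,0],0.05],[[0,0,0.0024],[0,0,0],0.05],[[0,0,0.003],[0,0,0],0.05]]'

```text
time: 28.25
tool_pos: [0.5553, -0.1281, 0.3062]
tool_rot: [3.141, 0.0, 1.571]
contact_force: [0.5, -0.3, -1.5]
opening: 0.0607
grip_force: 15.0
```

Emit:
arm_command --moves '[[[0,0,0.0006],[0,0,0],0.05],[[0,0,0.0012],[0,0,0],0.05],[[0,0,0.0018],[0,0,0],0.05],[[0,0,0.0024],[0,0,0],0.05],[[0,0,0.003],[0,0,0],0.05]]'

```text
time: 28.75
tool_pos: [0.5552, -0.1281, 0.3032]
tool_rot: [3.142, 0.0, 1.571]
contact_force: [1.4, -0.7, -0.8]
opening: 0.0608
grip_force: 15.0
```

Emit:
arm_command --moves '[[[0,0,0.0004],[0,0,0],0.05],[[0,0,0.0008],[0,0,0],0.05],[[0,0,0.0012],[0,0,0],0.05],[[0,0,0.0016],[0,0,0],0.05],[[0,0,0.002],[0,0,0],0.05]]'

```text
time: 29.25
tool_pos: [0.5552, -0.128, 0.3012]
tool_rot: [3.141, 0.0, 1.571]
contact_force: [0.5, 1.5, -2.1]
opening: 0.061
grip_force: 15.0
```

Emit:
arm_command --moves '[[[0,0,0.0004],[0,0,0],0.05],[[0,0,0.0008],[0,0,0],0.05],[[0,0,0.0012],[0,0,0],0.05],[[0,0,0.0016],[0,0,0],0.05],[[0,0,0.002],[0,0,0],0.05]]'

```text
time: 29.75
tool_pos: [0.5552, -0.128, 0.2992]
tool_rot: [3.142, 0.0, 1.571]
contact_force: [0.0, 0.2, -1.5]
opening: 0.0606
grip_force: 15.0
```

Emit:
arm_command --moves '[[[0,0,0.0005],[0,0,0],0.05],[[0,0,0.001],[0,0,0],0.05],[[0,0,0.0015],[0,0,0],0.05],[[0,0,0.002],[0,0,0],0.05],[[0,0,0.0025],[0,0,0],0.05]]'

```text
time: 30.25
tool_pos: [0.5552, -0.128, 0.2967]
tool_rot: [3.142, 0.0, 1.571]
contact_force: [0.3, 0.6, -2.2]
opening: 0.0608
grip_force: 15.0
```

Emit:
arm_command --moves '[[[0,0,0.0005],[0,0,0],0.05],[[0,0,0.001],[0,0,0],0.05],[[0,0,0.0015],[0,0,0],0.05],[[0,0,0.002],[0,0,0],0.05],[[0,0,0.002],[0,0,0],0.05]]'

```text
time: 30.75
tool_pos: [0.5552, -0.128, 0.2947]
tool_rot: [-3.142, 0.0, 1.571]
contact_force: [0.3, -0.3, -2.1]
opening: 0.0609
grip_force: 15.0
```

Emit:
arm_command --moves '[[[0,0,0.0005],[0,0,0],0.05],[[0,0,0.001],[0,0,0],0.05],[[0,0,0.0015],[0,0,0],0.05],[[0,0,0.002],[0,0,0],0.05],[[0,0,0.002],[0,0,0],0.05]]'

```text
time: 31.25
tool_pos: [0.5552, -0.1281, 0.2926]
tool_rot: [-3.141, -0.0, 1.571]
contact_force: [0.4, -1.0, -1.4]
opening: 0.0604
grip_force: 15.0
```

Emit:
arm_command --moves '[[[0,0,0.0003],[0,0,0],0.05],[[0,0,0.0006],[0,0,0],0.05],[[0,0,0.0009],[0,0,0],0.05],[[0,0,0.0012],[0,0,0],0.05],[[0,0,0.0015],[0,0,0],0.05]]'

```text
time: 31.75
tool_pos: [0.5552, -0.1281, 0.2915]
tool_rot: [3.141, 0.0, 1.571]
contact_force: [-1.1, -0.4, 0.7]
opening: 0.0606
grip_force: 15.0
```

Emit:
arm_command --moves '[[[0,0,0.0003],[0,0,0],0.05],[[0,0,0.0006],[0,0,0],0.05],[[0,0,0.0009],[0,0,0],0.05],[[0,0,0.0012],[0,0,0],0.05],[[0,0,0.0015],[0,0,0],0.05]]'

```text
time: 32.25
tool_pos: [0.5552, -0.128, 0.2912]
tool_rot: [3.14, 0.001, 1.571]
contact_force: [-2.3, 0.9, 9.3]
opening: 0.0611
grip_force: 15.0
```

Contact is at z≈0.2915, so the cup underside is at ≈0.256. The fitted rim (about 0.269–0.271) minus the 15 mm wall gives ≈0.255, so this is the holder floor. I'll unload slightly and release.

Emit:
arm_command --moves '[[[0,0,-0.0005],[0,0,0],0.05],[[0,0,-0.001],[0,0,0],0.05],[[0,0,-0.0012],[0,0,0],0.05],[[0,0,-0.0012],[0,0,0],0.05],[[0,0,-0.0012],[0,0,0],0.05]]'

```text
time: 32.75
tool_pos: [0.5553, -0.128, 0.2914]
tool_rot: [3.141, 0.0, 1.571]
contact_force: [-2.3, 1.4, 5.7]
opening: 0.0608
grip_force: 15.0
```

Emit:
arm_command --moves '[[[0,0,0],[0,0,0],0.064],[[0,0,0],[0,0,0],0.07],[[0,0,0],[0,0,0],0.08],[[0,0,0],[0,0,0],0.085],[[0,0,0],[0,0,0],0.085]]'

```text
time: 33.25
tool_pos: [0.5552, -0.1281, 0.2907]
tool_rot: [-3.141, -0.0, 1.571]
contact_force: [-0.2, 0.0, 0.4]
opening: 0.0845
grip_force: 0.0
```

Emit:
arm_command --moves '[[[0,0,-0.01],[0,0,0],0.085],[[0,0,-0.03],[0,0,0],0.085],[[0,0,-0.06],[0,0,0],0.085],[[0,0,-0.1],[0,0,0],0.085],[[0.03,0,-0.13],[0,0,0],0.085]]'

```text
time: 33.75
tool_pos: [0.5552, -0.1002, 0.4236]
tool_rot: [3.14, 0.002, 1.567]
contact_force: [1.1, 1.1, -1.3]
opening: 0.085
grip_force: 0.0
```

Emit:
arm_command --moves '[[[0.03,-0.02,0],[0,0,0],0.085],[[0.06,-0.04,0],[0,0,0],0.085],[[0.1,-0.05,0],[0,0,0],0.085],[[0.1,-0.05,0],[0,0,0],0.085],[[0.1,-0.05,0],[0,0,0],0.085]]'

```text
time: 34.25
tool_pos: [0.5051, 0.0025, 0.422]
tool_rot: [3.14, 0.001, 1.573]
contact_force: [0.2, -0.8, 0.1]
opening: 0.0847
grip_force: 0.0
```

Run:
```python
from fit import *
o=robot.observe();m=robot.camera_model("wrist");cv2.imwrite("pics/w6.png",robot.read_camera("wrist")[:,:,::-1])
cv2.imwrite("pics/s6.png",robot.read_camera("side")[:,:,::-1]);cv2.imwrite("pics/sc6.png",robot.read_camera("scene")[:,:,::-1])
print(o["time"],o["tool_pos"],o["contact_force"])
s,d=robot.camera_model("scene"),robot.camera_model("side")
vs=[(G("pics/sc6.png"),s,0),(G("pics/s6.png"),d,0),(G("pics/w6.png"),m,0)]
for n,v in(("sc+w",[vs[0],vs[2]]),("sc+si",vs[:2]),("all",vs)):
    print(n,"cup rim",fit(v,[.555,-.128,.326],[.03],(1,1,1),.015).round(4),"holder",fit(v,[.555,-.128,.268],[.039],(1,1,1)).round(4))
```

```text
34.25 [0.50508064 0.00254125 0.42201108] [ 0.22395712 -0.82468576  0.14716112]
sc+w cup rim [ 0.556  -0.1301  0.3201] holder [ 0.5612 -0.129   0.2638]
sc+si cup rim [ 0.5553 -0.1294  0.3199] holder [ 0.5529 -0.1286  0.2487]
all cup rim [ 0.5558 -0.1305  0.32  ] holder [ 0.5547 -0.1292  0.2693]
```

The cup's fitted centre is within 2 mm of the holder's, and its rim height (~0.32) matches a seated, upright cup. The robot is clear of everything, so I'll hand in.

```bash
python3 -c "
from cell import robot
print(robot.hand_in())"
```

```text
the job is handed in; nothing more can be done
None
```

I raised the column four clicks and let it rest on the fourth notch, then stood the cup upright in the holder and handed the job in at about 34 s; the hand-in gave no verdict, and the seating is checked only by force readings and image fits.

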